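# Press the sample jar into the code reader and hold it for reading

## Robot

A 7-joint arm with a two-finger parallel gripper is mounted at the origin on the work surface. World frame = base frame: x ahead of the robot, y to its left, z up, the work surface at z = 0. Lengths are in m, angles in degrees, forces in N, time in s.
With the tool pointing down it reaches from about 0.425 to 0.95 m from the base axis. Payload 4.7 kg.
Tool frame: the origin (TCP) lies on the centre line of the jaws, within the pads' length; the fingertips stand 19 mm ahead of it and the grasp point (between the pads) is the TCP (bot.finger_overhang is the distance from the TCP to the fingertips, in m); y points along the fingers, z is the direction in which the jaws open and shut, and the axes are right-handed (so a half turn about y gives the same grasp; the last joint's range is limited). The gripper opens to 85 mm and grips with 20 to 120 N. Pads are 22 mm wide; open, the fingers measure 114 mm over their backs; the gripper's body (76 mm by 85 mm) begins 54 mm behind the grasp point. The pads swing forward as they close: fully open they stand 13 mm farther back than shut.
Start: joints at [-1.656, 26.849, -2.785, 87.806, 1.381, 65.374, -4.715], TCP at [0.675, 0, 0.25] pointing down, gripper open.
Joint ranges: [-148.3, 148.3], [-19.14, 114.17], [-79.39, 73.82], [5.75, 140.21], [-59.74, 239.74], [12.07, 113.84], [-152.46, 152.46]. Speed limits (degrees/s): [147.25, 147.25, 180, 180, 180, 180, 180].

## Interface

Orientations are given as [roll, pitch, yaw] about the fixed x, y, z axes, in that order (R = Rz(yaw) Ry(pitch) Rx(roll)).
In Python, from station import bot gives the robot as it stands.
- The arm moves only by the tool arm_command, never from a script. Its argument "series" is a list of rows, each a list of 3 entries, a list of its own where there are three numbers: the shift along the tool's x, y, z in cm, then the turn, a rotation vector about the tool's x, y, z in rad, then the closure, from 0 (fully open) to 1 (shut). In form: [[[tx, ty, tz], [ax, ay, az], claw], ...]. A call has 1 to 12 rows; each row shifts and turns the commanded pose from where the row before left it, along the tool's axes as they then stand; what a row does not reach is not made up. A row lasts 1/12 s, in which the tool goes at most 41.7 mm and 7.16 degrees, less where a joint would pass 70% of its speed; a pose out of reach is approached as far as the arm can. A call with a gripper value outside its range is refused whole. The fingers move at their own pace and stop on an object; "grip_force" is the grip in N (left out, the last holds). Time passes only in rows, so rows that do not move let the fingers close. It gives the time, the measured TCP pose, the force and the opening at its end, in the units of the state.
- bot.read_state(): the state, without advancing time (a new reading comes with each control period).
- bot.snapshot(name): name is "scene" or "side" or "wrist"; returns the picture (420x560x3 uint8, red, green, blue); there is no depth.
- bot.calibration(name): a dict with "fx", "fy", "cx", "cy" (pixels), "cam_to_world" (4x4, takes a point from camera to world coordinates). Camera axes: x right, y up, looking along -z (the intrinsics and any distortion apply to the point x, -y, -z); pixel columns grow to the right and rows downward; lengths in m; the calibration is good to about 2 mm. A picture is of the moment at which its call begins: read the wrist's pose just before it. calibration takes no time and is no camera call; for the wrist camera it gives the pose at the moment of the call.
- bot.job_done(): hands the job in, once; it reports no verdict.
The state is a dict: "clock": time; "joints": joint angles; "qvel": joint speeds; "joint_efforts": joint torques, N m; "tcp_pos": TCP position; "tcp_rot": TCP orientation; "contact_force": force on the tool from outside, world axes, zero at the start; "moment": the same for the moment, N m; "opening": finger opening in m.
Only numpy, scipy, OpenCV 4.12 (cv2) and the standard library are available. Lean on these libraries where they do the work, as an engineer would, in place of code of your own. Each camera call takes 0.05 s, during which the arm holds its last target. There are 200 camera calls.

## Task

Turn the orange-patched sample jar so that its orange patch squarely faces the black window of the blue code reader, and bring it, upright, onto the aluminium pad, against the reader and right up to the yellow stop block. Finish holding it there with one steady slanting push, about 10 N down onto the pad and about 10 N into the reader: do not let go, the program ends while you are still pushing. Leave the other two jars and the things lying about where they stand.

Things in the scene. Friction and masses are not known exactly. Their poses are not given: they have to be found in the camera images.
- jar: The jar to be read: closed upright cylinder, 52 mm wide, 100 mm tall, 0.24 to 0.38 kg, white, grey lid (top 14 mm, same width), smooth side. An orange patch (24 wide, 40 mm high) marks one side; a 13 mm wide orange stripe on the lid from centre to rim points to it. Origin: centre of its underside; z up; x points from the axis through the patch.
- code (a point): Centre of the jar's orange patch: on the wall, 26 mm from the jar's axis along its x axis, 34 mm above the underside.
- reader: Blue fixed rigid block 60 (x) x 130 (y) x 45 mm on the pad, top 53 mm above the table. Origin: centre of its underside, 8 mm above the table. Its reading face, the fence, looks to -x, 30 mm from the origin, with a black window 36 mm wide in its middle; a white line on top marks that middle. Pad and stop are parallel to it. Reads only with over 3 N of jar pressure.
- window (a point): Middle of the window on the reader's face, 26 mm above the pad. Seated, the jar's axis is 26 mm in front of it (along the reader's -x).
- pad: Fixed rigid aluminium plate, 150 (x) x 170 (y) x 8 mm, flat on the table under reader and stop. Origin: centre of its underside, at table height; axes parallel to the reader's. The jar's place is on its top, 8 mm above the table. It must carry more than 6 N, of which the jar's own weight is 2.4 to 3.7 N. Pressed on it, the jar grips by friction, which can take up the sideways push.
- stop: Yellow fixed rigid block, 44 (x) x 30 (y) x 35 mm, on the pad, top 43 mm above the table, on the reader's -y side of the jar's place. Origin: centre of its underside; axes parallel to the reader's. Its face to the jar looks to +y, 15 mm from its origin; a jar touching it has its axis 41 mm to +y of that origin, exactly in front of the window's middle.
- jar_blue: Another jar of the same size, with a blue patch and stripe; leave it. Origin: centre of its underside.
- jar_green: Another jar of the same size, with a green patch and stripe; leave it. Origin: centre of its underside.
- wheel: Black plastic spoked wheel, 68 mm in diameter, 8 mm thick, lying flat; leave it. Origin: centre of its underside.
- clip: Black memory stick, 75 x 28 x 14 mm, lying flat; leave it. Origin: centre of its underside.
- pen_cup: Dark metal pen cup, 76 mm wide, 100 mm tall; leave it. Origin: centre of its underside.
There are look-alikes about, which are no part of the job. Leave any purple or red look-alike of the part that bears reader alone.

How it is judged:
By the outcome, as a careful person would: the job done as asked, in the order asked, and still so for the second after the job is handed in, while the arm keeps its last pose, push and grip.
It also fails if it takes over 53 s, if anything falls off the work surface, if the arm or the gripper's body presses on something with over 40 N, if the wrist force passes 120 N, or if a joint passes its speed limit or range.

## Working session

There is one attempt and no reset: what is moved stays moved. The work goes in short steps, Python scripts to look and compute and a tool call to move; the robot and the scene stay as the last step left them, time stands still between calls to the robot, and variables do not carry over. Pictures are saved under pics/ and viewed, about 8 in all and at most 12, crops included, and the job is handed in when it is done.

Besides the shell and the picture viewer there is one more tool, called after "Emit:" in YAML: its name, and indented under it one key for each argument. arm_command: Moves the arm, as the interface text tells. Its arguments: {"type":"object","properties":{"series":{"type":"array"},"grip_force":{"type":"number"}},"required":["series"]}

```bash
mkdir -p pics; ls
python3 - <<'E'
from station import bot
import cv2
print(bot.read_state())
for n in("scene","side"):
    c=bot.calibration(n);print(n,c)
    cv2.imwrite(f"pics/{n}0.png",cv2.resize(bot.snapshot(n)[:,:,::-1],(800,600),interpolation=cv2.INTER_CUBIC))
print(bot.finger_overhang)
E
```

```text
pics
{'clock': 0.0, 'joints': array([-1.6570187 , 26.89901282, -2.78596887, 87.87395363,  1.38267224,
       65.37491228, -4.71492878]), 'qvel': array([-0.08803459,  0.0226238 ,  0.01014438,  0.08026346, -0.00335642,
       -0.01251038, -0.13978493]), 'joint_efforts': array([ 1.18357209e-03, -5.10321057e+01, -4.63755790e-02, -2.37716943e+01,
        1.05899444e-02,  7.35067850e-03,  1.56414734e-05]), 'tcp_pos': array([6.74451819e-01, 3.47885371e-05, 2.49239702e-01]), 'tcp_rot': array([-9.01141292e+01, -5.11873435e-03, -8.99942309e+01]), 'contact_force': array([-0.06710842, -0.25037695, -0.51192858]), 'moment': array([0.02946686, 0.06112919, 0.05947893]), 'opening': 0.08514381948739504}
scene {'fx': 430.24424301256124, 'fy': 430.24424301256124, 'cx': 288.58222874943675, 'cy': 210.4751581631001, 'cam_to_world': array([[-0.70675688, -0.5059725 ,  0.4944558 ,  1.03540198],
       [ 0.70744496, -0.50147042,  0.49804523,  0.49918585],
       [-0.00404223,  0.70179715,  0.71236537,  0.88359554],
       [ 0.        ,  0.        ,  0.        ,  1.        ]])}
side {'fx': 386.97098248685984, 'fy': 386.97098248685984, 'cx': 277.9862613185608, 'cy': 210.4934188552062, 'cam_to_world': array([[-0.9030861 ,  0.27972311, -0.3258688 ,  0.1562752 ],
       [-0.42899289, -0.62293801,  0.65415085,  0.54721321],
       [-0.02001495,  0.73054994,  0.68256588,  0.69812494],
       [ 0.        ,  0.        ,  0.        ,  1.        ]])}
0.019
```

View pics/scene0.png

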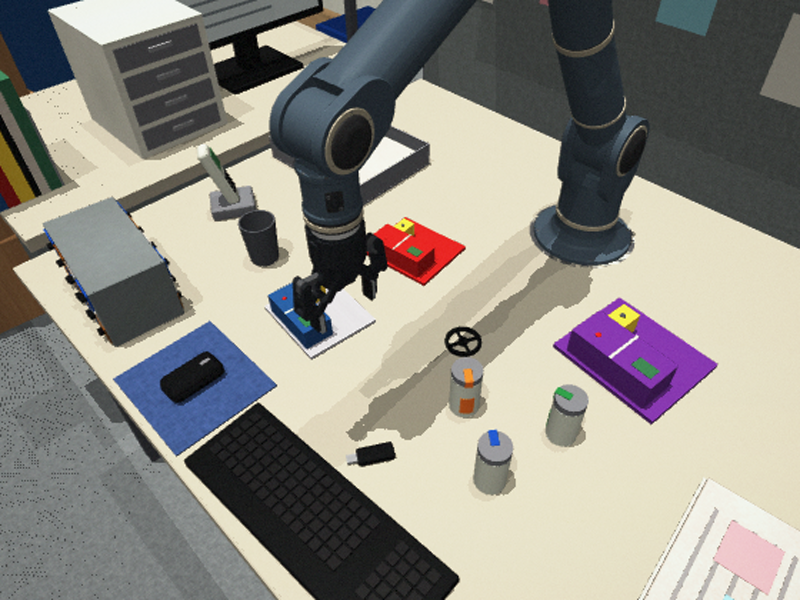

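View pics/side0.png

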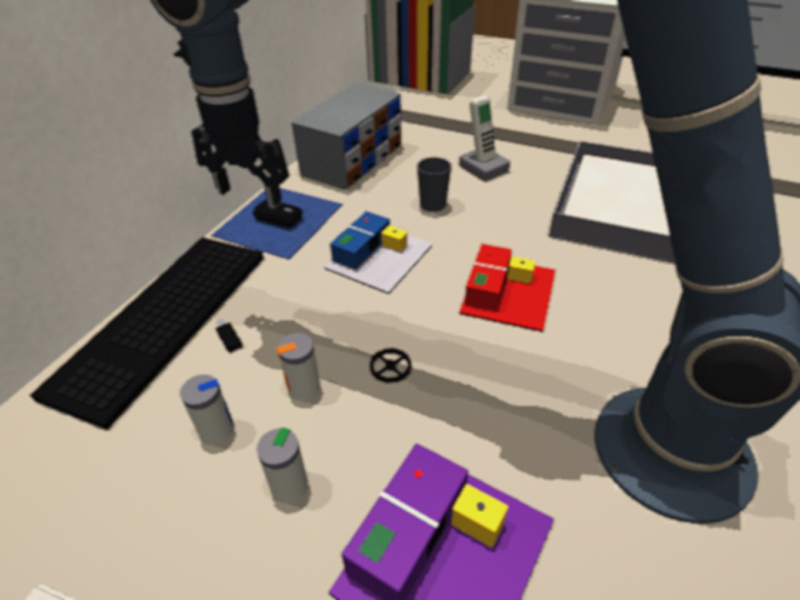

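The scene view shows the orange jar lid near (467,373) and the blue reader near (300,310), half hidden by the gripper. In the side view the lid is near (297,342) and the reader is fully visible near (360,240). Next I'll take enlarged crops of both.

```bash
cat > h.py <<'E'
import numpy as np, cv2
from station import bot
def ray(n,u,v,c=None):
    c=c or bot.calibration(n);T=c["cam_to_world"]
    d=np.array([(u-c["cx"])/c["fx"],-(v-c["cy"])/c["fy"],-1]);return T[:3,3],T[:3,:3]@d
def hit(n,u,v,z,c=None):
    o,d=ray(n,u,v,c);return o+d*(z-o[2])/d[2]
def proj(n,P,c=None):
    c=c or bot.calibration(n);T=c["cam_to_world"]
    p=(np.atleast_2d(P)-T[:3,3])@T[:3,:3];return np.c_[c["cx"]-c["fx"]*p[:,0]/p[:,2],c["cy"]+c["fy"]*p[:,1]/p[:,2]]
def crop(im,x,y,w,h,s):
    return cv2.resize(np.ascontiguousarray(im[y:y+h,x:x+w,::-1]),None,fx=s,fy=s,interpolation=cv2.INTER_CUBIC)
E
python3 - <<'E'
from h import *
k=lambda u:(u+.5)/1.42857-.5
L={"orange":[(467,373),(297,342)],"blue":[(495,446),(203,392)],"green":[(569,399),(281,446)]}
for n,(a,b) in L.items(): print(n,hit("scene",k(a[0]),k(a[1]),.1).round(4),hit("side",k(b[0]),k(b[1]),.1).round(4))
for n,u,v,z in [("cup",433,165,.1),("wheel",391,365,.008),("clip",229,336,.01),("line_a",352,230,.053),("line_b",375,236,.053),("padc",388,290,.008),("padr",430,243,.008),("padl",326,268,.008),("red",510,280,.03)]:
    print(n,hit("side",k(u),k(v),z).round(4))
a=bot.snapshot("side");
cv2.imwrite("pics/r1.png",np.hstack([crop(a,222,138,88,72,6),crop(a,180,220,44,72,6)]))
E
```

```text
orange [0.5448 0.1282 0.1   ] [0.5389 0.1149 0.1   ]
blue [0.6163 0.2453 0.1   ] [0.6051 0.2461 0.1   ]
green [0.4718 0.2734 0.1   ] [0.4605 0.272  0.1   ]
cup [ 0.5553 -0.4432  0.1   ]
wheel [0.4296 0.028  0.008 ]
clip [0.7114 0.0865 0.01  ]
line_a [ 0.6351 -0.2206  0.053 ]
line_b [ 0.5841 -0.2213  0.053 ]
padc [ 0.5145 -0.134   0.008 ]
padr [ 0.4993 -0.2993  0.008 ]
padl [ 0.654  -0.1423  0.008 ]
red [ 0.3108 -0.2285  0.03  ]
```

View pics/r1.png

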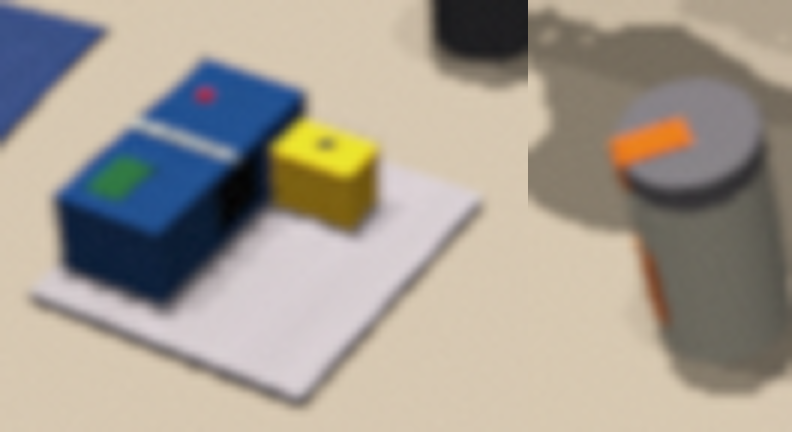

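The crop shows the pad's left, front and right corners at (32,293), (302,396) and (482,203). The reader's top corners are at (205,60), (305,97), (163,235) and (57,198). The jar's stripe runs from the lid centre (692,135) to the rim at (613,152).

```bash
cat >> h.py <<'E'
from scipy.optimize import least_squares
def loc(P,p): # reader pose p=x,y,yaw ; P local
    c,s=np.cos(p[2]),np.sin(p[2]);P=np.atleast_2d(P);return np.c_[p[0]+c*P[:,0]-s*P[:,1],p[1]+s*P[:,0]+c*P[:,1],P[:,2]]
def fit(views,x0):  # views: list of (name,localpts,pix,calib)
    f=lambda p:np.concatenate([(proj(n,loc(P,p),c)-q).ravel() for n,P,q,c in views])
    return least_squares(f,x0)
E
python3 - <<'E'
from h import *
c=bot.calibration("side");f=lambda a:np.array(a)/6+[222,138]-.4
top=fit([("side",[(30,65,.053),(30,-65,.053),(-30,65,.053),(-30,-65,.053)][:0] or np.array([(30,-65,53),(-30,-65,53),(-30,65,53),(30,65,53)])/1e3,f([(205,60),(305,97),(163,235),(57,198)]),c)],[.6,-.22,0])
print("reader",top.x[:2],np.degrees(top.x[2]),np.abs(top.fun).max())
d=fit([("side",np.array([(-75,85,8),(-75,-85,8),(75,85,8)])/1e3,f([(302,396),(482,203),(32,293)]),c)],[.56,-.22,0])
print("pad",d.x[:2],np.degrees(d.x[2]),np.abs(d.fun).max())
g=lambda u,v:hit("side",(u-528)/6+180-.4,v/6+220-.4,.1,c)
A,B=g(692,135),g(613,152);print(A,B,np.degrees(np.arctan2(*(B-A)[1::-1])))
k=lambda u:(u+.5)/1.42857-.5
A,B=hit("scene",k(467),k(373),.1),hit("scene",k(469),k(385),.1);print(A,B,np.degrees(np.arctan2(*(B-A)[1::-1])))
E
```

```text
reader [ 0.61726132 -0.22426509] -4.3796575848285615 0.8758065028449664
pad [ 0.57710056 -0.22151935] -5.81827052858163 0.8816140467335174
[0.5359669  0.12244328 0.1       ] [0.55666239 0.14052843 0.1       ] 41.14919991741835
[0.54478337 0.128158   0.1       ] [0.56044596 0.14616596 0.1       ] 48.984589466990116
```

Emit:
arm_command:
  series:
    - [[-2,0,-2.25],[0,0,0],0]
    - [[-2,0,-2.25],[0,0,0],0]
    - [[-2,0,-2.25],[0,0,0],0]
    - [[-2,0,-2.25],[0,0,0],0]
    - [[-2,0,-2.25],[0,0,0],0]
    - [[-2.2,0,-2.25],[0,0,0],0]
    - [[0,0,0],[0,0.12,0],0]
    - [[0,0,0],[0,0.12,0],0]
    - [[0,0,0],[0,0.12,0],0]
    - [[0,0,0],[0,0.12,0],0]
    - [[0,0,0],[0,0.12,0],0]
    - [[0,0,0],[0,0.12,0],0]

```text
clock: 1.15
tcp_pos: [0.5398, 0.122, 0.2501]
tcp_rot: [-90.0, -0.0, -131.6]
contact_force: [0.2, -0.6, -0.4]
opening: 0.0854
```

Emit:
arm_command:
  series:
    - [[0,0,0],[0,0.07,0],0]
    - [[0,0,0],[0,0,0],0]
    - [[0,0,0],[0,0,0],0]

```text
clock: 1.4
tcp_pos: [0.5398, 0.1221, 0.2501]
tcp_rot: [-90.0, -0.0, -135.1]
contact_force: [0.0, 0.0, 0.6]
opening: 0.085
```

Run:
```python
from h import *
s=bot.read_state();print(s["clock"],s["tcp_pos"],s["tcp_rot"],s["joints"],s["contact_force"])
c=bot.calibration("wrist");print(c)
a=bot.snapshot("wrist")
b=bot.snapshot("scene")
print(proj("wrist",[.54,.125,.1],c),proj("scene",[.6,-.22,.03]))
cv2.imwrite("pics/w1.png",cv2.resize(a[:,:,::-1],(560,420)))
cv2.imwrite("pics/s1.png",crop(b,175,180,100,75,8))
```

```text
1.4 [0.53983066 0.12209729 0.25012405] [-9.00067063e+01 -1.99138298e-02 -1.35139387e+02] [-17.8774457   15.5056121    0.93303948 104.67565324  -0.28455394
  59.8417371  -61.9746993 ] [0.03793461 0.00934265 0.55612289]
{'fx': 311.8431103245021, 'fy': 311.8431103245021, 'cx': 276.2687347715258, 'cy': 209.01478794429934, 'cam_to_world': array([[ 7.05415811e-01,  6.72345122e-01,  2.24367046e-01,
         5.97549962e-01],
       [-7.08793648e-01,  6.69281437e-01,  2.22876476e-01,
         1.79235015e-01],
       [-3.14787471e-04, -3.16250527e-01,  9.48675658e-01,
         3.73879607e-01],
       [ 0.00000000e+00,  0.00000000e+00,  0.00000000e+00,
         1.00000000e+00]])}
[[274.00345093 196.28954238]] [[216.62494917 217.0656901 ]]
```

View pics/w1.png

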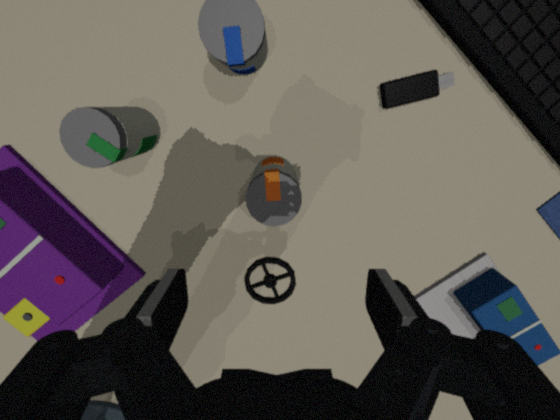

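View pics/s1.png

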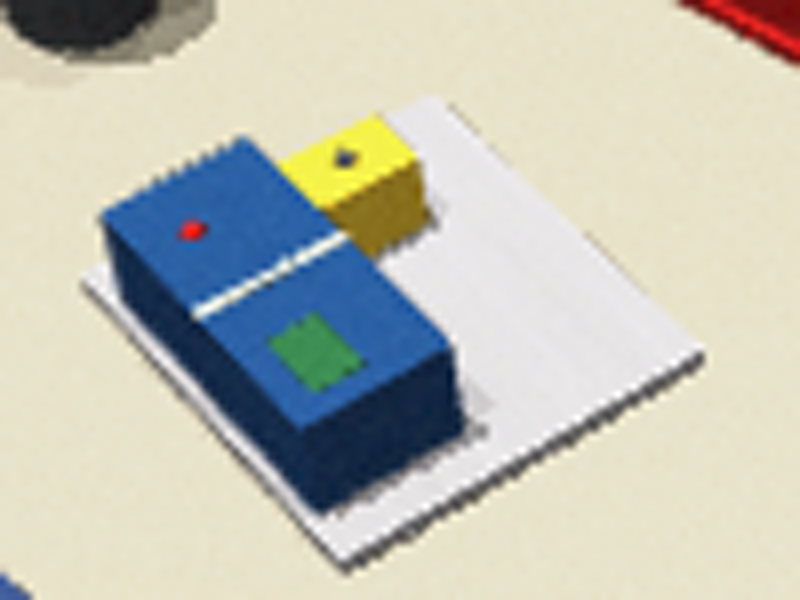

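The wrist view puts the orange lid centre at about (273.5,198), with the stripe pointing straight up to (272,173). In the scene crop the reader's top corners are at (245,138), (105,215), (302,430) and (452,347). The pad corners are at (85,280), (345,560), (703,352) and (435,98).

Run:
```python
from h import *
c=bot.calibration("wrist")
A,B=hit("wrist",273.5,198,.1,c),hit("wrist",272.3,173,.1,c);print(A,B,np.degrees(np.arctan2(*(B-A)[1::-1])))
cs=bot.calibration("scene");f=lambda a:np.array(a)/8+[175,180]-.4
R=np.array([(-30,-65,53),(30,-65,53),(30,65,53),(-30,65,53)])/1e3
r=fit([("scene",R,f([(245,138),(105,215),(302,430),(452,347)]),cs)],[.6,-.22,0])
P=np.array([(75,-85,8),(75,85,8),(-75,85,8),(-75,-85,8)])/1e3
p=fit([("scene",P,f([(85,280),(345,560),(703,352),(435,98)]),cs)],[.6,-.22,0])
S=np.array([(-22,-15,43),(-22,15,43)])/1e3
q=fit([("scene",S,f([(380,115),(420,160)]),cs)],[.6,-.28,0])
for z in(r,p,q):print(z.x[:2],np.degrees(z.x[2]),z.fun.round(1))
```

```text
[0.53861004 0.12414842 0.1       ] [0.55437181 0.14123466 0.1       ] 47.30896886414618
[ 0.62036105 -0.22335012] -5.849081725221145 [ 0.5 -0.2 -0.9 -0.2 -0.1  0.4  0.5 -0.1]
[ 0.57936388 -0.21919135] -5.619163459424765 [-0.4 -0.3 -0.3  0.6  0.7 -0.1 -0.  -0.5]
[ 0.56269333 -0.25974289] -10.078607095116114 [-0.1 -0.2  0.1  0.2]
```

Emit:
arm_command:
  series:
    - [[-0.05,0,-0.23],[0,-0.025,0],0]
    - [[0,2.5,0],[0,0,0],0]
    - [[0,2.5,0],[0,0,0],0]
    - [[0,2.5,0],[0,0,0],0]
    - [[0,2.5,0],[0,0,0],0]
    - [[0,2.5,0],[0,0,0],0]
    - [[0,2.5,0],[0,0,0],0]
    - [[0,2,0],[0,0,0],0]
    - [[0,1,0],[0,0,0],0]
    - [[0,0.8,0],[0,0,0],0]
    - [[0,0,0],[0,0,0],0]
    - [[0,0,0],[0,0,0],0]

```text
clock: 2.5
tcp_pos: [0.5393, 0.1242, 0.0629]
tcp_rot: [-90.0, 0.1, -133.8]
contact_force: [0.1, 0.2, 0.5]
opening: 0.0856
```

Emit:
arm_command:
  series:
    - [[0,0,0],[0,0,0],0.3]
    - [[0,0,0],[0,0,0],0.35]
    - [[0,0,0],[0,0,0],0.4]
    - [[0,0,0],[0,0,0],0.5]
    - [[0,0,0],[0,0,0],0.6]
    - [[0,0,0],[0,0,0],1]
    - [[0,0,0],[0,0,0],1]
    - [[0,0,0],[0,0,0],1]
    - [[0,0,0],[0,0,0],1]
    - [[0,0,0],[0,0,0],1]
  grip_force: 50

```text
clock: 3.33
tcp_pos: [0.5392, 0.1244, 0.0636]
tcp_rot: [-90.0, 0.1, -133.8]
contact_force: [-1.8, 0.3, 6.0]
opening: 0.0511
```

Emit:
arm_command:
  series:
    - [[0,-0.5,0],[0,0,0],1]
    - [[0,-1,0],[0,0,0],1]
    - [[0,-2,0],[0,0,0],1]
    - [[0,-2,0],[0,0,0],1]
    - [[0,-2,0],[0,0,0],1]
    - [[0,-2,0],[0,0,0],1]
    - [[0,-1,0],[0,0,0],1]
    - [[0,0,0],[0,0,0],1]
    - [[0,0,0],[0,0,0],1]
    - [[0,0,0],[0,0,0],1]

```text
clock: 4.17
tcp_pos: [0.5378, 0.1238, 0.1662]
tcp_rot: [-90.1, -0.1, -133.8]
contact_force: [-0.0, -0.2, -1.9]
opening: 0.0508
```

Run:
```python
from h import *
s=bot.read_state();print(s["clock"],s["tcp_pos"],s["tcp_rot"],s["contact_force"],s["moment"],s["opening"])
c=bot.calibration("wrist");a=bot.snapshot("wrist")
t=s["tcp_pos"]
print(proj("wrist",[t,t+[0,0,.037]],c))
cv2.imwrite("pics/w2.png",crop(a,180,200,200,150,4))
```

```text
4.1667 [0.53780528 0.1237563  0.16618074] [-9.00642663e+01 -1.15071686e-01 -1.33827071e+02] [-0.04929548 -0.23946628 -1.86759961] [ 0.01918678  0.00554729 -0.01548929] 0.05083720097091187
[[275.83344823 291.62266884]
 [275.55353556 352.40744098]]
```

View pics/w2.png

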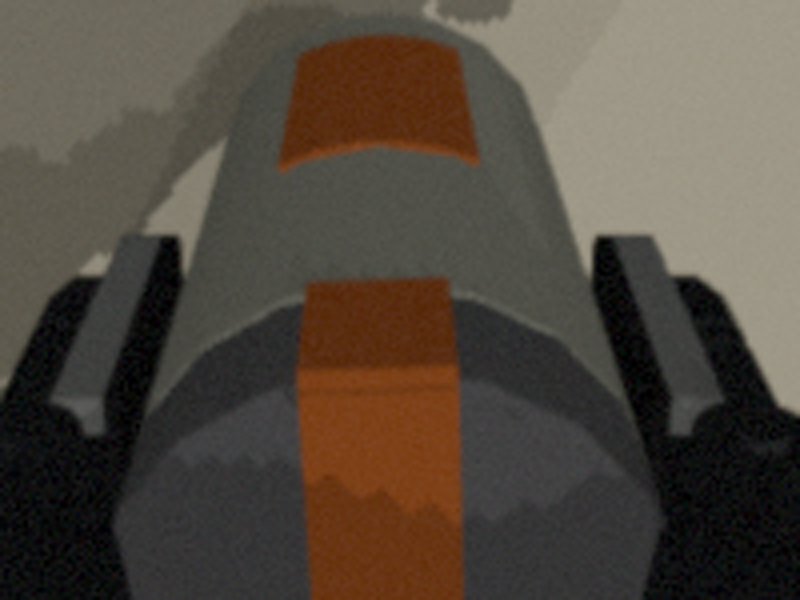

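The jar sits centred in the jaws. The stripe's middle (380) is about 5 px left of the axis (385), so the patch heads roughly 1° off the tool's forward direction, at about 47.2°. I'll turn it −53° in the air, then carry it over.

Emit:
arm_command:
  series:
    - [[0,0,0],[0,0.1,0],1]
    - [[0,0,0],[0,0.1,0],1]
    - [[0,0,0],[0,0.1,0],1]
    - [[0,0,0],[0,0.1,0],1]
    - [[0,0,0],[0,0.1,0],1]
    - [[0,0,0],[0,0.1,0],1]
    - [[0,0,0],[0,0.1,0],1]
    - [[0,0,0],[0,0.1,0],1]
    - [[0,0,0],[0,0.1,0],1]
    - [[0,0,0],[0,0.023,0],1]
    - [[0,0,0],[0,0,0],1]

```text
clock: 5.13
tcp_pos: [0.5382, 0.124, 0.1662]
tcp_rot: [-89.9, -0.1, 173.4]
contact_force: [0.3, 0.1, -3.3]
opening: 0.0511
```

Emit:
arm_command:
  series:
    - [[-0.25,0,1.5],[0,0,0],1]
    - [[-0.5,0,3],[0,0,0],1]
    - [[-0.5,0,3],[0,0,0],1]
    - [[-0.55,0,3],[0,0,0],1]
    - [[-0.55,0,3],[0,0,0],1]
    - [[-0.55,0,3.2],[0,0,0],1]
    - [[-0.55,0,3.2],[0,0,0],1]
    - [[-0.55,0,3.2],[0,0,0],1]
    - [[-0.55,0,3.2],[0,0,0],1]
    - [[-0.5,0,3],[0,0,0],1]
    - [[-0.35,0,2],[0,0,0],1]
    - [[-0.2,0,1.37],[0,0,0],1]

```text
clock: 6.13
tcp_pos: [0.5555, -0.2103, 0.1669]
tcp_rot: [-89.9, -0.0, 173.2]
contact_force: [1.1, 0.4, -2.1]
opening: 0.0511
```

Emit:
arm_command:
  series:
    - [[0,0,0],[0,0,0],1]
    - [[0,0,0],[0,0,0],1]
    - [[0,0,0],[0,0,0],1]
    - [[0,0,0],[0,0,0],1]

```text
clock: 6.47
tcp_pos: [0.5565, -0.2046, 0.167]
tcp_rot: [-90.1, -0.0, 173.5]
contact_force: [-0.4, 0.9, -2.2]
opening: 0.0512
```

Run:
```python
from h import *
s=bot.read_state();print(s["clock"],s["tcp_pos"],s["tcp_rot"],s["joints"],s["contact_force"],s["opening"])
c=bot.calibration("wrist");print(c["cam_to_world"].round(4))
a=bot.snapshot("wrist");cv2.imwrite("pics/w3.png",crop(a,80,60,400,300,2))
print(proj("wrist",loc(np.array([(-30,65,53),(30,65,53),(30,-65,53),(-30,-65,53),(-30,0,53),(30,0,53)])/1e3,[.620,-.2235,np.radians(-5.7)]),c).round(1))
```

```text
6.4667 [ 0.55648355 -0.20455827  0.1670413 ] [-9.00817348e+01 -3.03806884e-02  1.73491268e+02] [  3.31698959  24.51754492  16.89695071 105.12420265  -8.9363846
  51.68730238 -72.16859236] [-0.40850183  0.89277712 -2.17270297] 0.051205922600059364
[[-0.1133  0.9425  0.3143  0.6373]
 [-0.9936 -0.1071 -0.0371 -0.2141]
 [-0.0013 -0.3165  0.9486  0.2908]
 [ 0.      0.      0.      1.    ]]
[[207.6 169.3]
 [200.6  85.7]
 [383.9  83. ]
 [376.5 167. ]
 [291.9 168.1]
 [292.1  84.4]]
```

View pics/w3.png

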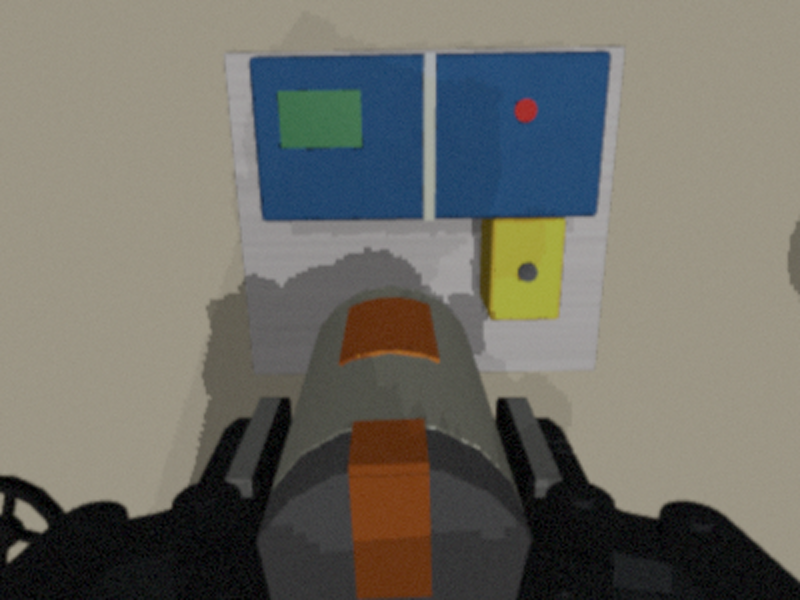

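The wrist view shows the reader's top corners at (250,57), (610,52), (596,215) and (263,220) in the crop, and the stop's jar-side top edge from about (488,220) to (491,318). I'll refit the reader from these.

Run:
```python
from h import *
c=bot.calibration("wrist");f=lambda a:np.array(a)/2+[80,60]-.25
R=np.array([(-30,65,53),(30,65,53),(30,-65,53),(-30,-65,53),(-30,0,53),(30,0,53)])/1e3
r=fit([("wrist",R,f([(263,220),(250,57),(610,52),(596,215),(429.5,219),(430,53)]),c)],[.62,-.22,-.1])
print(r.x[:2],np.degrees(r.x[2]),r.fun.round(1))
P=np.array([(-75,85,8),(75,85,8),(75,-85,8),(-75,-85,8)])/1e3
p=fit([("wrist",P,f([(254,373),(227,52),(622,46),(596,369)]),c)],[.58,-.22,-.1])
print(p.x[:2],np.degrees(p.x[2]),p.fun.round(1))
for q in (r.x,[.620,-.2235,np.radians(-5.7)]):
    s=loc([[-.056,0,0]],q)[0];t=bot.read_state();print("seat",s)
    y=np.radians(t["tcp_rot"][2]);d=s-t["tcp_pos"];print("tool tx,tz cm",100*(d[0]*np.cos(y)+d[1]*np.sin(y)),100*(-d[0]*np.sin(y)+d[1]*np.cos(y)))
```

```text
[ 0.61864374 -0.22552279] -5.707876559012798 [-1.   1.  -1.4 -0.7  1.6 -1.   1.   1.2 -0.1  0.4 -0.  -0.1]
[ 0.57797977 -0.22171446] -5.633764690307765 [-0.1  0.9 -1.9 -0.1  2.2 -0.5 -0.3  0.5]
seat [ 0.5629214  -0.21995323  0.        ]
tool tx,tz cm -0.8114511680189448 1.432670642946449
seat [ 0.56427689 -0.21793809  0.        ]
tool tx,tz cm -0.9232373605198515 1.2170667972872746
```

Emit:
arm_command:
  series:
    - [[0,1,0],[0,0,0],1]
    - [[0,1.5,0],[0,0,0],1]
    - [[0,1.5,0],[0,0,0],1]
    - [[0,1.5,0],[0,0,0],1]
    - [[0,1.5,0],[0,0,0],1]
    - [[0,1,0],[0,0,0],1]
    - [[0,0.6,0],[0,0,0],1]
    - [[0,0.4,0],[0,0,0],1]
    - [[0,0,0],[0,0,0],1]
    - [[0,0,0],[0,0,0],1]
    - [[0,0,0],[0,0,0],1]

```text
clock: 7.43
tcp_pos: [0.5568, -0.2072, 0.0781]
tcp_rot: [-90.0, 0.1, 173.3]
contact_force: [0.2, -0.1, -3.1]
opening: 0.0508
```

Emit:
arm_command:
  series:
    - [[0,0,0.25],[0,0,0],1]
    - [[0,0,0.25],[0,0,0],1]
    - [[0,0,0.2],[0,0,0],1]
    - [[0,0,0.15],[0,0,0],1]
    - [[0,0,0.1],[0,0,0],1]
    - [[0,0,0.05],[0,0,0],1]
    - [[0,0,0],[0,0,0],1]
    - [[0,0,0],[0,0,0],1]

```text
clock: 8.1
tcp_pos: [0.555, -0.2169, 0.0773]
tcp_rot: [-90.0, -0.0, 173.3]
contact_force: [0.9, 0.3, -1.9]
opening: 0.0509
```

Emit:
arm_command:
  series:
    - [[0,0.2,0],[0,0,0],1]
    - [[0,0.15,0],[0,0,0],1]
    - [[0,0,0],[0,0,0],1]
    - [[0,0,0],[0,0,0],1]
    - [[0,0,0],[0,0,0],1]

```text
clock: 8.52
tcp_pos: [0.555, -0.2169, 0.0738]
tcp_rot: [-90.0, 0.0, 173.3]
contact_force: [0.1, -0.4, -1.9]
opening: 0.051
```

Emit:
arm_command:
  series:
    - [[0,0,0.05],[0,0,0],1]
    - [[0,0,0.05],[0,0,0],1]
    - [[0,0,0],[0,0,0],1]
    - [[0,0,0],[0,0,0],1]

```text
clock: 8.85
tcp_pos: [0.5549, -0.218, 0.0739]
tcp_rot: [-90.0, 0.0, 173.3]
contact_force: [1.0, -0.2, -2.2]
opening: 0.0514
```

Emit:
arm_command:
  series:
    - [[0,0,0.05],[0,0,0],1]
    - [[0,0,0.05],[0,0,0],1]
    - [[0,0,0],[0,0,0],1]
    - [[0,0,0],[0,0,0],1]

```text
clock: 9.18
tcp_pos: [0.5548, -0.2189, 0.0738]
tcp_rot: [-90.0, 0.0, 173.3]
contact_force: [-0.0, 0.6, -3.1]
opening: 0.0513
```

Emit:
arm_command:
  series:
    - [[0,0,0.05],[0,0,0],1]
    - [[0,0,0],[0,0,0],1]
    - [[0,0,0],[0,0,0],1]

```text
clock: 9.43
tcp_pos: [0.5547, -0.2191, 0.0738]
tcp_rot: [-90.0, -0.0, 173.3]
contact_force: [0.4, 0.4, -2.6]
opening: 0.0513
```

Emit:
arm_command:
  series:
    - [[0,0,0.05],[0,0,0],1]
    - [[0,0,0],[0,0,0],1]
    - [[0,0,0],[0,0,0],1]

```text
clock: 9.68
tcp_pos: [0.5547, -0.2191, 0.0738]
tcp_rot: [-90.1, -0.0, 173.3]
contact_force: [1.0, 2.6, -2.4]
opening: 0.0514
```

Emit:
arm_command:
  series:
    - [[-0.2,0,0],[0,0,0],1]
    - [[-0.2,0,0],[0,0,0],1]
    - [[-0.15,0,0],[0,0,0],1]
    - [[-0.1,0,0],[0,0,0],1]
    - [[0,0,0],[0,0,0],1]
    - [[0,0,0],[0,0,0],1]

```text
clock: 10.18
tcp_pos: [0.561, -0.2198, 0.0734]
tcp_rot: [-90.1, -0.0, 173.3]
contact_force: [-1.1, 5.8, -4.1]
opening: 0.0508
```

Emit:
arm_command:
  series:
    - [[-0.1,0,0],[0,0,0],1]
    - [[0,0,0],[0,0,0],1]
    - [[0,0,0],[0,0,0],1]

```text
clock: 10.43
tcp_pos: [0.5618, -0.2199, 0.0735]
tcp_rot: [-90.1, -0.1, 173.3]
contact_force: [-1.9, 5.3, -3.0]
opening: 0.0507
```

Emit:
arm_command:
  series:
    - [[-0.05,0,0],[0,0,0],1]
    - [[0,0,0],[0,0,0],1]
    - [[0,0,0],[0,0,0],1]

```text
clock: 10.68
tcp_pos: [0.5621, -0.2199, 0.0734]
tcp_rot: [-90.1, -0.1, 173.3]
contact_force: [-1.1, 5.8, -2.4]
opening: 0.0509
```

Emit:
arm_command:
  series:
    - [[-0.05,0,-0.04],[0,0,0],1]
    - [[0,0,0],[0,0,0],1]
    - [[0,0,0],[0,0,0],1]

```text
clock: 10.93
tcp_pos: [0.5629, -0.22, 0.0736]
tcp_rot: [-90.0, -0.0, 173.3]
contact_force: [-1.6, 5.1, -3.4]
opening: 0.0514
```

Emit:
arm_command:
  series:
    - [[-0.05,0,0],[0,0,0],1]
    - [[0,0,0],[0,0,0],1]
    - [[0,0,0],[0,0,0],1]

```text
clock: 11.18
tcp_pos: [0.5634, -0.22, 0.0736]
tcp_rot: [-90.0, -0.1, 173.3]
contact_force: [-1.8, 4.4, -2.5]
opening: 0.0512
```

Emit:
arm_command:
  series:
    - [[-0.05,0,0],[0,0,0],1]
    - [[0,0,0],[0,0,0],1]
    - [[0,0,0],[0,0,0],1]

```text
clock: 11.43
tcp_pos: [0.5639, -0.2201, 0.0736]
tcp_rot: [-90.0, -0.0, 173.3]
contact_force: [-1.7, 5.2, -2.5]
opening: 0.0509
```

Emit:
arm_command:
  series:
    - [[-0.05,0,-0.02],[0,0,0],1]
    - [[0,0,0],[0,0,0],1]
    - [[0,0,0],[0,0,0],1]

```text
clock: 11.68
tcp_pos: [0.5645, -0.2201, 0.0736]
tcp_rot: [-90.0, -0.0, 173.3]
contact_force: [-0.8, 4.4, -2.4]
opening: 0.0509
```

Emit:
arm_command:
  series:
    - [[-0.05,0,0],[0,0,0],1]
    - [[0,0,0],[0,0,0],1]
    - [[0,0,0],[0,0,0],1]

```text
clock: 11.93
tcp_pos: [0.565, -0.2202, 0.0737]
tcp_rot: [-90.0, -0.0, 173.3]
contact_force: [-0.8, 5.2, -3.1]
opening: 0.0513
```

Emit:
arm_command:
  series:
    - [[-0.05,0,0],[0,0,0],1]
    - [[0,0,0],[0,0,0],1]
    - [[0,0,0],[0,0,0],1]

```text
clock: 12.18
tcp_pos: [0.5653, -0.2202, 0.0737]
tcp_rot: [-90.0, -0.1, 173.3]
contact_force: [-1.6, 5.7, -2.5]
opening: 0.0516
```

Emit:
arm_command:
  series:
    - [[-0.05,0,-0.02],[0,0,0],1]
    - [[0,0,0],[0,0,0],1]
    - [[0,0,0],[0,0,0],1]

```text
clock: 12.43
tcp_pos: [0.5653, -0.2202, 0.0737]
tcp_rot: [-90.0, -0.1, 173.3]
contact_force: [-1.8, 4.6, -1.9]
opening: 0.0509
```

Emit:
arm_command:
  series:
    - [[-0.05,0,0],[0,0,0],1]
    - [[0,0,0],[0,0,0],1]
    - [[0,0,0],[0,0,0],1]

```text
clock: 12.68
tcp_pos: [0.5654, -0.2202, 0.0737]
tcp_rot: [-90.0, -0.2, 173.3]
contact_force: [-5.2, 5.7, 0.3]
opening: 0.0514
```

Emit:
arm_command:
  series:
    - [[-0.05,0,0],[0,0,0],1]
    - [[0,0,0],[0,0,0],1]
    - [[0,0,0],[0,0,0],1]

```text
clock: 12.93
tcp_pos: [0.5654, -0.2202, 0.0736]
tcp_rot: [-90.1, -0.2, 173.3]
contact_force: [-4.1, 4.6, 0.5]
opening: 0.0514
```

Emit:
arm_command:
  series:
    - [[0.1,0.1,0],[0,0,0],1]
    - [[0,0.05,0],[0,0,0],1]
    - [[0,0,0],[0,0,0],1]
    - [[0,0,0],[0,0,0],1]

```text
clock: 13.27
tcp_pos: [0.5653, -0.2202, 0.0726]
tcp_rot: [-90.0, -0.1, 173.3]
contact_force: [-4.7, 6.0, 1.6]
opening: 0.0511
```

Emit:
arm_command:
  series:
    - [[0,0.05,0],[0,0,0],1]
    - [[0,0,0],[0,0,0],1]
    - [[0,0,0],[0,0,0],1]

```text
clock: 13.52
tcp_pos: [0.5653, -0.2202, 0.0722]
tcp_rot: [-90.0, -0.1, 173.3]
contact_force: [-4.2, 5.3, 1.9]
opening: 0.051
```

Emit:
arm_command:
  series:
    - [[0,0.05,0],[0,0,0],1]
    - [[0,0,0],[0,0,0],1]
    - [[0,0,0],[0,0,0],1]

```text
clock: 13.77
tcp_pos: [0.5654, -0.2202, 0.0718]
tcp_rot: [-90.0, -0.1, 173.3]
contact_force: [-4.6, 4.8, 2.5]
opening: 0.0514
```

Emit:
arm_command:
  series:
    - [[0,0.05,0],[0,0,0],1]
    - [[0,0,0],[0,0,0],1]
    - [[0,0,0],[0,0,0],1]

```text
clock: 14.02
tcp_pos: [0.5654, -0.2202, 0.0717]
tcp_rot: [-90.1, -0.1, 173.3]
contact_force: [-5.1, 5.8, 4.7]
opening: 0.0512
```

Emit:
arm_command:
  series:
    - [[0,0.05,0],[0,0,0],1]
    - [[0,0,0],[0,0,0],1]
    - [[0,0,0],[0,0,0],1]

```text
clock: 14.27
tcp_pos: [0.5654, -0.2202, 0.0717]
tcp_rot: [-90.1, -0.1, 173.3]
contact_force: [-6.8, 6.2, 9.2]
opening: 0.051
```

Emit:
arm_command:
  series:
    - [[0,0.05,0],[0,0,0],1]
    - [[0,0,0],[0,0,0],1]
    - [[0,0,0],[0,0,0],1]

```text
clock: 14.52
tcp_pos: [0.5654, -0.2202, 0.0717]
tcp_rot: [-90.1, -0.1, 173.3]
contact_force: [-7.3, 6.1, 11.7]
opening: 0.0513
```

Emit:
arm_command:
  series:
    - [[0,-0.1,0],[0,0,0],1]
    - [[-0.1,0,-0.06],[0,0,0],1]
    - [[0,0,0],[0,0,0],1]
    - [[0,0,0],[0,0,0],1]

```text
clock: 14.85
tcp_pos: [0.5654, -0.2202, 0.0717]
tcp_rot: [-90.0, -0.2, 173.3]
contact_force: [-7.2, 5.8, 7.7]
opening: 0.0512
```

Emit:
arm_command:
  series:
    - [[-0.05,0,0],[0,0,0],1]
    - [[0,0,0],[0,0,0],1]
    - [[0,0,0],[0,0,0],1]

```text
clock: 15.1
tcp_pos: [0.5655, -0.2202, 0.0717]
tcp_rot: [-90.0, -0.3, 173.3]
contact_force: [-8.2, 5.8, 9.4]
opening: 0.051
```

Emit:
arm_command:
  series:
    - [[-0.05,0,-0.08],[0,0,0],1]
    - [[0,0,0],[0,0,0],1]
    - [[0,0,0],[0,0,0],1]
    - [[0,0,0],[0,0,0],1]

```text
clock: 15.43
tcp_pos: [0.5655, -0.2201, 0.0717]
tcp_rot: [-90.0, -0.3, 173.2]
contact_force: [-9.0, 4.3, 8.0]
opening: 0.0513
```

Run:
```python
from h import *
s=bot.read_state();print(s["clock"],s["tcp_pos"],s["tcp_rot"],s["contact_force"],s["moment"])
a=bot.snapshot("wrist");b=bot.snapshot("scene");q=bot.read_state();print(q["contact_force"])
cv2.imwrite("pics/f1.png",np.hstack([crop(a,170,130,200,200,2),crop(b,165,130,133,133,3)[:400]]))
```

```text
15.4333 [ 0.56548179 -0.22013404  0.07168194] [-90.00560911  -0.29933286 173.23596555] [-8.9855506   4.2545864   8.01376824] [1.12651678 1.95277239 0.06395375]
[-9.66077092  5.74613277  9.28429622]Traceback (most recent call last):
  File "<stdin>", line 4, in <module>
    return _nx.concatenate(arrs, 1, dtype=dtype, casting=casting)
           ~~~~~~~~~~~~~~~^^^^^^^^^^^^^^^^^^^^^^^^^^^^^^^^^^^^^^^
ValueError: all the input array dimensions except for the concatenation axis must match exactly, but along dimension 0, the array at index 0 has size 400 and the array at index 1 has size 399
```

Run:
```python
from h import *
a=bot.snapshot("wrist");b=bot.snapshot("scene")
cv2.imwrite("pics/f1.png",np.hstack([crop(a,170,130,200,200,2),crop(b,165,130,100,100,4)]))
```

```text
(no output)
```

View pics/f1.png

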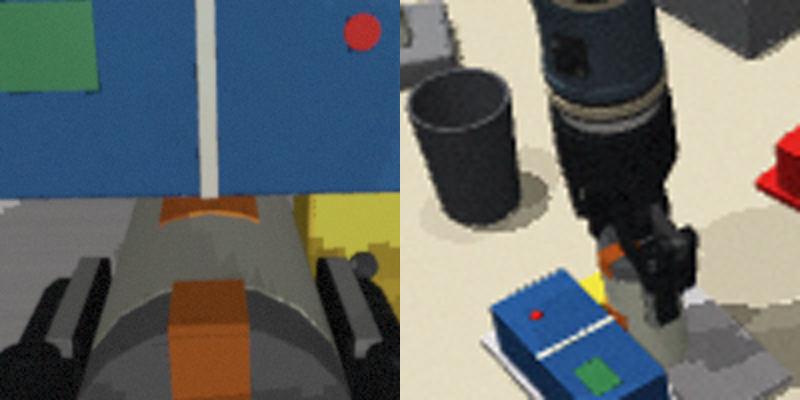

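Emit:
arm_command:
  series:
    - [[0,0.02,-0.1],[0,0,0],1]
    - [[0,0,0],[0,0,0],1]
    - [[0,0,0],[0,0,0],1]
    - [[0,0,0],[0,0,0],1]

```text
clock: 15.97
tcp_pos: [0.5655, -0.2201, 0.0717]
tcp_rot: [-89.9, -0.3, 173.2]
contact_force: [-9.7, 4.0, 8.8]
opening: 0.0512
```

Emit:
arm_command:
  series:
    - [[0,0,0],[0,0,0],1]
    - [[0,0,0],[0,0,0],1]
    - [[0,0,0],[0,0,0],1]

```text
clock: 16.22
tcp_pos: [0.5655, -0.2201, 0.0717]
tcp_rot: [-89.9, -0.3, 173.2]
contact_force: [-9.9, 2.5, 9.3]
opening: 0.0512
```

Emit:
arm_command:
  series:
    - [[0,0,0],[0,0,0],1]
    - [[0,0,0],[0,0,0],1]
    - [[0,0,0],[0,0,0],1]

```text
clock: 16.47
tcp_pos: [0.5655, -0.22, 0.0717]
tcp_rot: [-89.9, -0.3, 173.2]
contact_force: [-11.0, 3.7, 9.3]
opening: 0.0514
```

Emit:
arm_command:
  series:
    - [[0,0.02,0.05],[0,0,0],1]
    - [[0,0,0],[0,0,0],1]
    - [[0,0,0],[0,0,0],1]
    - [[0,0,0],[0,0,0],1]
    - [[0,0,0],[0,0,0],1]
    - [[0,0,0],[0,0,0],1]

```text
clock: 16.97
tcp_pos: [0.5655, -0.2201, 0.0717]
tcp_rot: [-90.0, -0.3, 173.2]
contact_force: [-10.0, 4.8, 10.1]
opening: 0.0515
```

Run:
```python
from h import *
F=[]
for i in range(6):
    bot.snapshot("side");F.append(bot.read_state()["contact_force"])
s=bot.read_state();print(np.mean(F,0),np.std(F,0),s["tcp_pos"],s["tcp_rot"],s["clock"],s["opening"])
a=bot.snapshot("side");cv2.imwrite("pics/f2.png",cv2.resize(a[:,:,::-1],(800,600)))
```

```text
[-10.43717404   4.35594215  10.46882842] [0.33728996 0.48222257 0.47419398] [ 0.56548739 -0.22012118  0.07166887] [-89.97655821  -0.28717233 173.2191954 ] 17.2667 0.05129945380822137
```

View pics/f2.png

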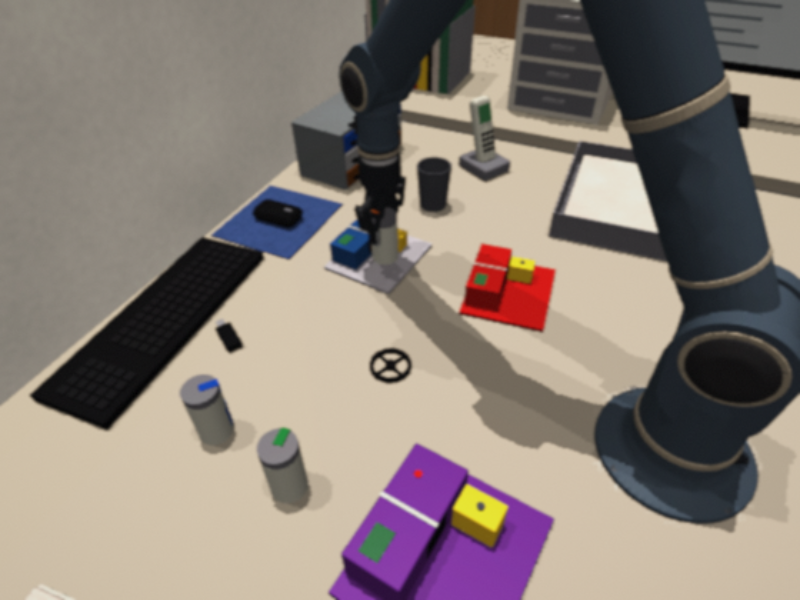

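The side view shows the jar upright on the pad at (385,245), against the reader and stop. The blue and green jars, wheel, clip and cup haven't moved. The forces are steady at about 10.4 N into the reader and 10.5 N down, so I'm handing in.

```bash
python3 -c "
from station import bot
print(bot.job_done())"
```

```text
the job is handed in; nothing more can be done
None
```

The job is handed in: the orange-patched jar is on the aluminium pad, against the blue reader and the yellow stop. The gripper is still holding and pushing it. I gripped the jar, turned it about 53° in the air, carried it over, moved it up to the stop and then the reader, and pressed it down. The job took about 17 s of the 53 s allowed.

**Push:** over the last six readings the tool felt a steady 10.4 N from the reader and 10.5 N from the pad, with a spread of about 0.5 N. A sideways push of about 3–4 N towards the stop also remained, and I left it on to keep the jar touching the stop.

**Patch and position:** in the wrist view the patch middle was within a couple of pixels of the white line on the reader. The jar heading matched the reader's to within about 1° by estimate, and the gripper tilt was about 0.3°. The force readings rose on meeting the stop, the reader and the pad in turn.

**Disagreements:** the side camera put the jars up to about 1 cm away from where the scene camera did. The scene and wrist cameras differed by about 2 mm on the reader, so I relied on touch for the final placing.

**Other objects:** in the last side picture the other two jars, the wheel, the memory stick and the pen cup looked unmoved.

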